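# Switch on the touch-free garden lamp and sweep it up to full brightness

### The job

Gently push the garden lamp's toggle switch fully over with a fingertip to wake it, then bring it up to full brightness: pass the fingertips unhurriedly along the curved row of round studs on its base, from the smallest to the largest, about a centimetre above each one and never touching them. Then draw the hand up well clear above the lamp; do not shove or lift the lamp, and leave the things around it as they stand.

Things in the scene. Friction and masses are not known exactly. Their poses are not given: they have to be found in the camera images.
- lamp: low garden lamp, loose, about 1.4 kg, turned any way: flat round aluminium base 280 mm across, 18 thick; white dome of radius 55 in its middle, top 75 above the bench; seven black studs in an arc near the rim, the toggle across from them. Origin: centre of the underside, z up. In its frame the toggle pivot is at x +105, y 0, z 24 and stud 4 at x -115, y 0 (mm).
- toggle (a joint): toggle switch, rad: 0 = off (leaning to the lamp's -y), 0.9 = fully over (leaning to its +y), hard stop there. Steel bat 8 mm thick, ball end 12 across, 38 from the pivot; pivots about the lamp's x axis. Starts within 0.12 of off, moves with 1 to 2 N at the ball and stays where it is left.
- toggle_tip (a point): centre of the toggle's ball end, moving with it: 58 mm above the bench at either end of the swing, 62 midway
- stud1 (a point): centre of the top face of sensor stud 1 of 7, black, 10 mm in diameter, 4 proud of the base, top 22 above the bench; the smallest, one end of the arc. A stud reads the midpoint of the fingertips, low over its centre for about 0.15 s, tool pointing about straight down
- stud2 (a point): centre of the top face of sensor stud 2 of 7, black, 13 mm in diameter, 4 proud of the base, top 22 above the bench
- stud3 (a point): centre of the top face of sensor stud 3 of 7, black, 16 mm in diameter, 4 proud of the base, top 22 above the bench
- stud4 (a point): centre of the top face of sensor stud 4 of 7, black, 19 mm in diameter, 4 proud of the base, top 22 above the bench
- stud5 (a point): centre of the top face of sensor stud 5 of 7, black, 22 mm in diameter, 4 proud of the base, top 22 above the bench
- stud6 (a point): centre of the top face of sensor stud 6 of 7, black, 25 mm in diameter, 4 proud of the base, top 22 above the bench
- stud7 (a point): centre of the top face of sensor stud 7 of 7, black, 28 mm in diameter, 4 proud of the base, top 22 above the bench; the largest, the other end of the arc
- tumbler_a: clear plastic tumbler, open top, 74 across the rim, 85 tall (mm), loose, a bystander standing beside the lamp. Origin: centre of its underside
- tumbler_b: the other clear plastic tumbler, same size, loose, a bystander standing beside the lamp. Origin: centre of its underside
- coaster: flat round blue silicone coaster, 90 mm across, 5 thick, loose, a bystander standing beside the lamp. Origin: centre of its underside
- bowl: wooden bowl turned upside down, 150 mm across, 62 tall, loose, a bystander standing beside the lamp. Origin: centre of its underside
- tin: closed round metal tin, 64 mm across, 50 tall, loose, a bystander standing beside the lamp. Origin: centre of its underside
- pot: small open terracotta pot, 84 mm across, 70 tall, loose, a bystander standing beside the lamp. Origin: centre of its underside
- studs: the seven studs together, fixed to the lamp base; origin and axes as lamp. They lie 20 degrees apart on a circle of radius 115 mm about the lamp's centre (40 between neighbours), smallest to largest anticlockwise seen from above

How it is judged:
On the way, in this order (a step that is already met when the one before it is completed fails the run):
1. the toggle is pushed fully over to on (value of joint toggle above 0.78 rad), for 0.2 s.
2. with the lamp on, the fingertips pass low over stud 1 (midpoint within 16 mm of its centre sideways, at most about 25 mm above its top) (value of joint toggle above 0.78 rad and horizontal distance between the grasp point and stud1 below 0.016 m and z of the grasp point in the frame of stud1 between 0 and 0.044 m), for 0.12 s.
3. with the lamp on, the fingertips pass low over stud 2 (midpoint within 16 mm of its centre sideways, at most about 25 mm above its top) (value of joint toggle above 0.78 rad and horizontal distance between the grasp point and stud2 below 0.016 m and z of the grasp point in the frame of stud2 between 0 and 0.044 m), for 0.12 s.
4. with the lamp on, the fingertips pass low over stud 3 (midpoint within 16 mm of its centre sideways, at most about 25 mm above its top) (value of joint toggle above 0.78 rad and horizontal distance between the grasp point and stud3 below 0.016 m and z of the grasp point in the frame of stud3 between 0 and 0.044 m), for 0.12 s.
5. with the lamp on, the fingertips pass low over stud 4 (midpoint within 16 mm of its centre sideways, at most about 25 mm above its top) (value of joint toggle above 0.78 rad and horizontal distance between the grasp point and stud4 below 0.016 m and z of the grasp point in the frame of stud4 between 0 and 0.044 m), for 0.12 s.
6. with the lamp on, the fingertips pass low over stud 5 (midpoint within 16 mm of its centre sideways, at most about 25 mm above its top) (value of joint toggle above 0.78 rad and horizontal distance between the grasp point and stud5 below 0.016 m and z of the grasp point in the frame of stud5 between 0 and 0.044 m), for 0.12 s.
7. with the lamp on, the fingertips pass low over stud 6 (midpoint within 16 mm of its centre sideways, at most about 25 mm above its top) (value of joint toggle above 0.78 rad and horizontal distance between the grasp point and stud6 below 0.016 m and z of the grasp point in the frame of stud6 between 0 and 0.044 m), for 0.12 s.
8. with the lamp on, the fingertips pass low over stud 7 (midpoint within 16 mm of its centre sideways, at most about 25 mm above its top) (value of joint toggle above 0.78 rad and horizontal distance between the grasp point and stud7 below 0.016 m and z of the grasp point in the frame of stud7 between 0 and 0.044 m), for 0.12 s.
At the end, for the whole second after the job is handed in: The toggle is over (more than 0.78 of 0.9 rad), the lamp stands level and still within 20 mm of where it began, every bystander is within 15 mm of where it began, and the hand is raised (tool point more than 120 mm above the bench) (value of joint toggle above 0.78 rad and distance of lamp from where it was at the start of the episode below 0.02 m and angle between lamp's own z axis and vertical below 0.05 rad and linear speed of lamp below 0.02 m/s and z of the grasp point in the frame of lamp above 0.12 m and distance of each of tumbler_a, tumbler_b, coaster, bowl, tin, pot from where it was at the start of the episode below 0.015 m); the robot touches nothing.
It fails at once if a sensor stud is touched (contact force between any of the fingers, the arm and studs above 0.3 N).
It fails at once if the lamp is shoved more than 20 mm, tipped or lifted (distance of lamp from where it was at the start of the episode above 0.02 m or angle between lamp's own z axis and vertical above 0.1 rad or height (world z) of lamp above 0.006 m).
It fails at once if the lamp or its switch is pressed with more than 20 N (contact force between any of the fingers, the arm and lamp above 20 N).
It fails at once if a bystander is moved more than 15 mm (or tipped or lifted) (distance of any of tumbler_a, tumbler_b, coaster, bowl, tin, pot from where it was at the start of the episode above 0.015 m or angle between any of tumbler_a, tumbler_b, coaster, bowl, tin, pot's own z axis and vertical above 0.2 rad).
It also fails if it takes over 58 s, if anything falls off the work surface, if the arm or the gripper's body presses on something with over 40 N, if the wrist force passes 120 N, or if a joint passes its speed limit or range.

### The arm

A 6-joint arm with a two-finger parallel gripper is mounted at the origin on the work surface. World frame = base frame: x ahead of the robot, y to its left, z up, the work surface at z = 0. Lengths are in m, angles in rad, forces in N, time in s.
With the tool pointing down it reaches from about 0.375 to 0.9 m from the base axis. Payload 3.1 kg.
Tool frame: the origin (TCP) lies between the finger pads, 19 mm behind the fingertips; this is the grasp point; z points along the fingers, y is the line along which they close (so a half turn about z gives the same grasp; the last joint's range is limited). The gripper opens to 87 mm and grips with 3 to 60 N. Pads are 19 mm wide; open, the fingers measure 117 mm over their backs; the gripper's body (75 mm by 190 mm) begins 51 mm behind the grasp point.
Start: joints at [-1.512, 0.527, 1.433, -0, 1.181, -0.178], TCP at [0.147, -0.607, 0.241] pointing down, gripper open.
Joint ranges: [-3.08, 3.08], [-0.75, 2.2], [0.22, 2.44], [-1.43, 4.57], [0, 2.65], [-2.85, 2.85]. Speed limits (rad/s): [2.79, 2.79, 3.14, 3.14, 3.14, 3.14].

### API

Orientations are given as a unit quaternion [x, y, z, w].
In Python, from rig import status, imaging, order gives the robot as it stands.
- The arm moves only by the tool arm_command, never from a script. Its argument "deltas" is one flat list of numbers, 5 for each row, row after row: the opening, from -1 (shut) to 1 (fully open), so that 0 is half open, then the shift along the tool's x, y, z in m, then the turn about the tool's z in rad. In form: [gripper, tx, ty, tz, roll, gripper, tx, ty, tz, roll, ...]. A call has 1 to 12 rows; each row shifts and turns the commanded pose from where the row before left it, along the tool's axes as they then stand; what a row does not reach is not made up. A row lasts 1/8 s, in which the tool goes at most 62.5 mm and 10.7 degrees, less where a joint would pass 70% of its speed; a pose out of reach is approached as far as the arm can. A call with a gripper value outside its range is refused whole. The fingers move at their own pace and stop on an object; "newtons" is the grip in N (left out, the last holds). Time passes only in rows, so rows that do not move let the fingers close. It gives the time, the measured TCP pose, the force, the opening and the grip force at its end, in the units of the state.
- status.get_obs(): the state, without advancing time (a new reading comes with each control period).
- imaging.camera(name): name is "side" or "top"; returns (picture, depth): 400x640x3 uint8, red, green, blue; 400x640 float32, m along the optical axis (not along the pixel's ray), 0 where there is no reading.
- imaging.camera_params(name): a dict with "intrinsics" (3x3 intrinsics, pixels), "camera_from_world" (4x4, takes a point from world to camera coordinates). Camera axes: x right, y up, looking along -z (the intrinsics and any distortion apply to the point x, -y, -z); pixel columns grow to the right and rows downward; lengths in m; the calibration is good to about 2 mm. A picture is of the moment at which its call begins. camera_params takes no time and is no camera call.
- order.hand_in(): hands the job in; it is judged then, once.
The state is a dict: "time": time; "q": joint angles; "joint_velocities": joint speeds; "joint_torque": joint torques, N m; "position": TCP position; "tool_rot": TCP orientation; "ft_force": force on the tool from outside, world axes, zero at the start; "moment": the same for the moment, N m; "grip_width": finger opening in m; "grip_force": force on a finger pad.
Only numpy, scipy, OpenCV 4.12 (cv2) and the standard library are available. Lean on these libraries where they do the work, as an engineer would, in place of code of your own. Each camera call takes 0.05 s, during which the arm holds its last target. There are 200 camera calls.

## Working session

There is one attempt and no reset: what is moved stays moved. The work goes in short steps, Python scripts to look and compute and a tool call to move; the robot and the scene stay as the last step left them, time stands still between calls to the robot, and variables do not carry over. Pictures are saved under pics/ and viewed, at most 10 in all, crops included, and the job is handed in when it is done.

Besides the shell and the picture viewer there is one more tool, called after "Emit:" in YAML: its name, and indented under it one key for each argument. arm_command: Moves the arm, as the interface text tells. Its arguments: {"type":"object","properties":{"deltas":{"type":"array"},"newtons":{"type":"number"}},"required":["deltas"]}

```bash
mkdir -p pics
cat > h.py <<'E'
import numpy as np, cv2
from rig import status, imaging, order
def snap(n):
    p,d=imaging.camera(n); np.savez(f'/tmp/{n}.npz',p=p,d=d); return p,d
def world(n,u,v,d=None,z=None):
    c=imaging.camera_params(n); K=c["intrinsics"]; T=np.linalg.inv(c["camera_from_world"])
    r=np.linalg.inv(K)@[u,v,1.]; r=np.array([r[0],-r[1],-r[2]])
    o=T[:3,3]; w=T[:3,:3]@r
    return o+w*(d if d is not None else (z-o[2])/w[2])
E
python3 - <<'E'
from h import *
for n in('top','side'):
    p,d=snap(n); cv2.imwrite(f'pics/{n}0.png',p[:,:,::-1])
    c=imaging.camera_params(n); print(n,c['intrinsics'],np.linalg.inv(c['camera_from_world']).round(3), [k for k in c])
o=status.get_obs();print(o['time'],o['position'],o['tool_rot'],o['grip_width'])
E
```

```text
top [[505.11136481   0.         322.02888396]
 [  0.         505.11136481 196.0409528 ]
 [  0.           0.           1.        ]] [[ 0.011  0.986 -0.169  0.453]
 [-1.     0.012  0.008  0.047]
 [ 0.01   0.169  0.986  1.065]
 [ 0.     0.     0.     1.   ]] ['intrinsics', 'camera_from_world']
side [[432.44965651   0.         321.55038434]
 [  0.         432.44965651 203.82440342]
 [  0.           0.           1.        ]] [[ 0.992  0.09  -0.088  0.535]
 [-0.126  0.75  -0.649 -0.62 ]
 [ 0.007  0.655  0.755  0.844]
 [ 0.     0.     0.     1.   ]] ['intrinsics', 'camera_from_world']
0.1 [ 0.14720364 -0.60680951  0.24040185] [ 9.92941188e-01  1.18604074e-01  5.52549061e-05 -9.31241020e-04] 0.08760552538192297
```

View pics/top0.png

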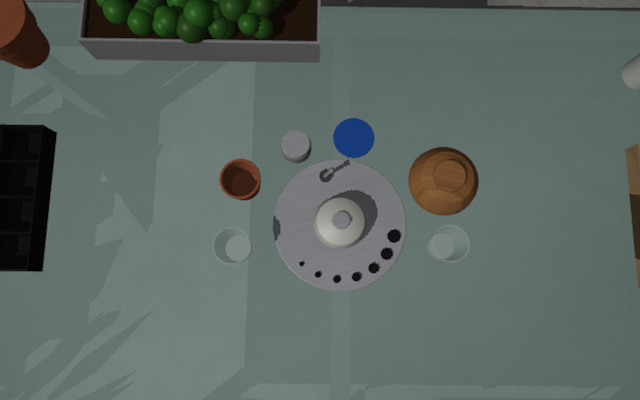

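View pics/side0.png

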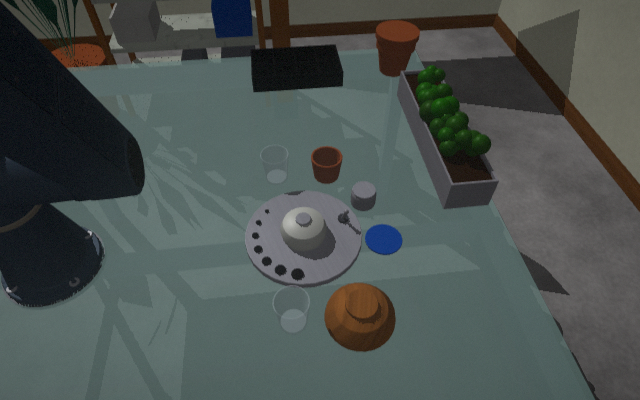

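Run:
```python
from h import *
p=np.load('/tmp/top.npz')['p']; s=np.load('/tmp/side.npz')['p']
a=cv2.resize(p[115:305,260:420],None,fx=4,fy=4)[:400]
px=[(302,263.5),(318,274),(337,279),(356.5,276.5),(374,268),(387,254),(394,236)]
# refine by dark centroid
g=p.max(2).astype(float)
pts=[]
for u,v in px:
    U,V=int(round(u)),int(round(v)); r=9
    w=np.clip(80-g[V-r:V+r+1,U-r:U+r+1],0,None); yy,xx=np.mgrid[V-r:V+r+1,U-r:U+r+1]
    k=(xx-u)**2+(yy-v)**2<81; w=w*k
    c=((w*xx).sum()/w.sum(),(w*yy).sum()/w.sum()); pts.append(c)
print(np.round(pts,1))
W=np.array([world('top',u,v,z=.021)[:2] for u,v in pts])
th=np.radians(180+20*(np.arange(7)-3)); M=.115*np.c_[np.cos(th),np.sin(th)]
mc,wc=M.mean(0),W.mean(0); H=(M-mc).T@(W-wc)
ang=np.arctan2(H[0,1]-H[1,0],H[0,0]+H[1,1]); R=np.array([[np.cos(ang),-np.sin(ang)],[np.sin(ang),np.cos(ang)]])
t=wc-R@mc; print('lamp',t,ang,'res mm',((M@R.T+t-W)*1e3).round(1).tolist())
# pivot and tips
K=imaging.camera_params
def proj(n,x):
    c=K(n);q=c['camera_from_world']@np.r_[x,1];q=c['intrinsics']@[q[0],-q[1],-q[2]];return (q[:2]/q[2]).round(1)
for nm,m in dict(piv=(.105,0,.024),off=(.105,-.038*np.sin(.45),.058),on=(.105,.038*np.sin(.45),.058),dome=(0,0,.075)).items():
    x=np.r_[R@m[:2]+t,m[2]]; print(nm,x.round(4),proj('top',x),proj('side',x))
print('studs',(M@R.T+t).round(4).tolist())
T=p[145:195,300:370];S=s[195:245,320:390]
cv2.imwrite('pics/c.png',cv2.resize(np.vstack([T,S]),None,fx=6,fy=6,interpolation=cv2.INTER_CUBIC)[:,:,::-1])
for n,(u,v) in dict(bowl=(443,180),tumR=(449,243),tumL=(232,245),pot=(240,179),tin=(296,145),coast=(354,138)).items():
    z=dict(bowl=.03,tumR=.085,tumL=.085,pot=.07,tin=.05,coast=.005)[n]; print(n,world('top',u,v,z=z).round(3))
```

```text
[[301.4 263.2]
 [317.7 273.9]
 [336.7 278.6]
 [356.1 276.2]
 [373.3 267.5]
 [386.4 253.2]
 [393.7 235.5]]
lamp [0.57578024 0.00099613] 0.300985115269478 res mm [[0.2, 0.0], [-0.2, 0.2], [-0.0, -0.0], [-0.1, 0.1], [0.1, -0.1], [-0.0, -0.1], [0.1, -0.1]]
piv [0.6761 0.0321 0.024 ] [325.2 174.9] [342.8 218.4]
off [0.681  0.0163 0.058 ] [333.2 169.2] [346.5 214.3]
on [0.6712 0.0479 0.058 ] [317.7 173.7] [340.4 204.7]
dome [0.5758 0.001  0.075 ] [340.9 219.4] [302.6 219. ]
studs [[0.4913, 0.0791], [0.4697, 0.0455], [0.4609, 0.0065], [0.466, -0.0331], [0.4842, -0.0686], [0.5136, -0.0957], [0.5504, -0.1112]]
bowl [ 0.667 -0.215  0.03 ]
tumR [ 0.531 -0.209  0.085]
tumL [0.522 0.212 0.085]
pot [0.656 0.204 0.07 ]
tin [0.733 0.094 0.05 ]
coast [ 0.763 -0.03   0.005]
```

View pics/c.png

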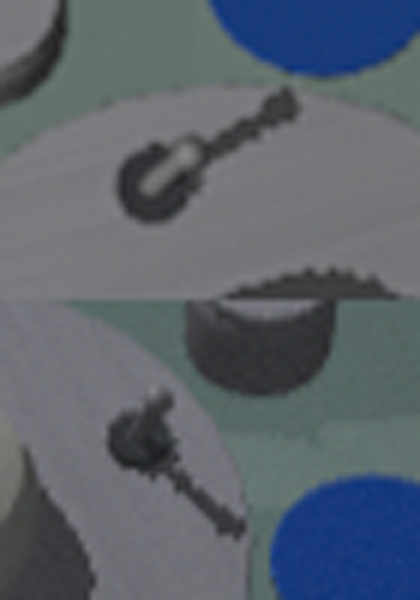

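The crop shows the toggle's ball at about (331, 170) in the top view and (347, 211) in the side view. It leans off, which matches the fitted pose. I'm moving in high above the bench.

Emit:
arm_command:
  deltas: [-1,0,0,0,-0.063,-1,0.043,-0.025,0,0,-1,0.043,-0.025,0,0,-1,0.043,-0.025,0,0,-1,0.043,-0.025,0,0,-1,0.043,-0.025,0,0,-1,0.043,-0.025,0,0,-1,0.043,-0.025,0,0,-1,0.043,-0.025,0,0,-1,0.043,-0.025,0,0,-1,0.043,-0.025,0,0,-1,0.043,-0.025,0,0]
  newtons: 10

```text
time: 1.6
position: [0.5183, -0.2031, 0.2409]
tool_rot: [0.989, 0.15, -0.0, -0.0]
ft_force: [0.0, 0.4, -0.1]
grip_width: 0.0008
grip_force: 0.0
```

Emit:
arm_command:
  deltas: [-1,0.043,-0.025,0,0,-1,0.043,-0.025,0,0,-1,0.043,-0.025,0,0,-1,0.043,-0.025,0,0,-1,0.043,-0.025,0,0,-1,0,0,0,0,-1,0,0,0,0]

```text
time: 2.48
position: [0.685, -0.0216, 0.2404]
tool_rot: [0.989, 0.15, -0.001, -0.0]
ft_force: [-0.2, 0.3, -0.8]
grip_width: 0.0006
grip_force: 0.0
```

```bash
cat >> h.py <<'E'
t=np.array([.5758,.0010]); ang=.301; R=np.array([[np.cos(ang),-np.sin(ang)],[np.sin(ang),np.cos(ang)]])
def st():
    from scipy.spatial.transform import Rotation as Q
    o=status.get_obs(); P=o['position']; A=Q.from_quat(o['tool_rot']).as_matrix()
    print('t',round(o['time'],2),'lampframe',(R.T@(np.array(P[:2])-t)).round(4),'z',round(P[2],4),'yaw err',round(np.arctan2(A[1,0],A[0,0])-ang,4),'zaxis',A[:,2].round(4),'F',np.round(o['ft_force'],2),'w',o['grip_width'],'q',np.round(o['q'],2))
E
python3 -c "from h import *; st()"
```

```text
t 2.48 lampframe [ 0.0975 -0.054 ] z 0.2404 yaw err 0.0003 zaxis [-2.3e-03 -2.0e-04 -1.0e+00] F [-0.16  0.26 -0.85] w 0.0006177956854264395 q [-0.19  0.61  1.27 -0.    1.26  1.08]
```

Emit:
arm_command:
  deltas: [-1,0.0075,0,0.01,0,-1,0,0,0.03,0,-1,0,0,0.03,0,-1,0,0,0.03,0,-1,0,0,0.03,0,-1,0,0,0.02,0,-1,0,0,0.01,0,-1,0,0,0.009,0,-1,0,0,0,0,-1,0,0,0,0]

```text
time: 3.72
position: [0.6937, -0.0193, 0.0731]
tool_rot: [0.989, 0.15, 0.001, 0.0]
ft_force: [-0.1, 0.6, 0.9]
grip_width: 0.0006
grip_force: 0.0
```

Run:
```python
from h import *
st(); a,_=snap('top'); s,_=snap('side')
T=a[130:210,290:390];S=s[160:240,300:400]
cv2.imwrite('pics/d.png',cv2.resize(np.hstack([T,S]),None,fx=4,fy=4,interpolation=cv2.INTER_CUBIC)[:,:,::-1])
```

```text
t 3.73 lampframe [ 0.1065 -0.0543] z 0.0731 yaw err -0.0001 zaxis [ 1.7e-03 -3.0e-04 -1.0e+00] F [-0.11  0.58  0.88] w 0.0006056856684330434 q [-0.19  0.82  1.36  0.    0.96  1.08]
```

View pics/d.png

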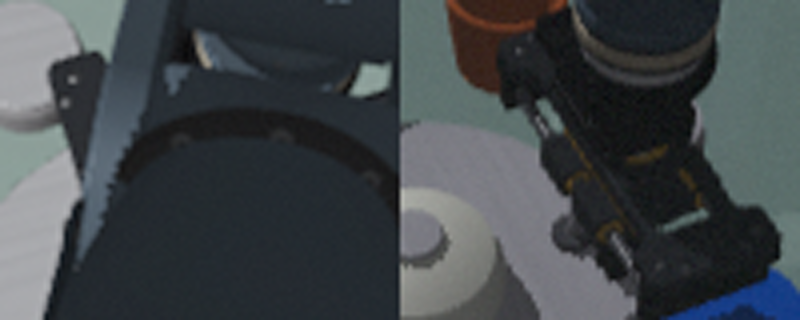

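The hand stands beside the switch on its off side, with the toggle hidden under it and the boss at about (570, 235) in the picture. I'll push slowly along tool -y and watch the force.

Emit:
arm_command:
  deltas: [-1,-0.001,-0.003,0.002,0,-1,0,-0.003,0,0,-1,0,-0.003,0,0,-1,0,-0.003,0,0,-1,0,-0.003,0,0,-1,0,-0.003,0,0,-1,0,-0.003,0,0,-1,0,-0.003,0,0]

```text
time: 4.82
position: [0.6849, 0.0035, 0.0703]
tool_rot: [0.989, 0.15, 0.0, -0.0]
ft_force: [-0.3, 0.4, 0.3]
grip_width: 0.0008
grip_force: 0.0
```

Emit:
arm_command:
  deltas: [-1,0,-0.003,0,0,-1,0,-0.003,0,0,-1,0,-0.003,0,0,-1,0,-0.003,0,0]

```text
time: 5.32
position: [0.6821, 0.0144, 0.0708]
tool_rot: [0.989, 0.15, 0.001, 0.0]
ft_force: [0.8, -2.1, 1.9]
grip_width: 0.0001
grip_force: 1.1
```

```bash
python3 -c "from h import *; st()"
```

```text
t 5.33 lampframe [ 0.1055 -0.0187] z 0.0708 yaw err -0.0003 zaxis [ 1.8e-03 -7.0e-04 -1.0e+00] F [ 0.8  -2.15  1.94] w 9.833490073714156e-05 q [-0.14  0.81  1.4  -0.    0.94  1.13]
```

Emit:
arm_command:
  deltas: [-1,0,-0.002,0,0,-1,0,-0.002,0,0,-1,0,-0.002,0,0,-1,0,-0.002,0,0]

```text
time: 5.82
position: [0.6789, 0.0227, 0.0701]
tool_rot: [0.989, 0.15, -0.0, -0.0]
ft_force: [0.9, -1.7, 1.3]
grip_width: 0.0008
grip_force: 0.8
```

Emit:
arm_command:
  deltas: [-1,0,-0.002,0,0,-1,0,-0.001,0,0]

```text
time: 6.08
position: [0.6779, 0.0256, 0.0701]
tool_rot: [0.989, 0.15, -0.0, -0.0]
ft_force: [0.4, -1.4, 1.1]
grip_width: 0.0003
grip_force: 0.7
```

Emit:
arm_command:
  deltas: [-1,0,-0.001,0,0,-1,0,-0.001,0,0]

```text
time: 6.32
position: [0.6774, 0.0273, 0.0702]
tool_rot: [0.989, 0.15, -0.0, -0.0]
ft_force: [-0.5, -0.7, 0.3]
grip_width: 0.0002
grip_force: 0.7
```

Emit:
arm_command:
  deltas: [-1,0,-0.001,0,0,-1,0,-0.001,0,0]

```text
time: 6.58
position: [0.6768, 0.0292, 0.0701]
tool_rot: [0.989, 0.15, -0.0, -0.0]
ft_force: [0.6, -0.9, 1.0]
grip_width: 0.0004
grip_force: 0.7
```

Emit:
arm_command:
  deltas: [-1,0,-0.001,0,0,-1,0,0,0,0]

```text
time: 6.82
position: [0.6765, 0.0302, 0.0701]
tool_rot: [0.989, 0.15, -0.0, -0.0]
ft_force: [0.2, -1.0, -0.2]
grip_width: 0.0007
grip_force: 0.6
```

Emit:
arm_command:
  deltas: [-1,0,-0.001,0,0,-1,0,0,0,0]

```text
time: 7.08
position: [0.6762, 0.031, 0.0701]
tool_rot: [0.989, 0.15, -0.0, -0.0]
ft_force: [0.1, -1.0, -1.0]
grip_width: 0.0002
grip_force: 0.7
```

Emit:
arm_command:
  deltas: [-1,0,-0.001,0,0,-1,0,0,0,0]

```text
time: 7.32
position: [0.676, 0.0321, 0.0702]
tool_rot: [0.989, 0.15, -0.0, -0.0]
ft_force: [1.2, -2.3, -0.4]
grip_width: 0.0005
grip_force: 0.7
```

Emit:
arm_command:
  deltas: [-1,0,-0.001,0,0,-1,0,0,0,0]

```text
time: 7.58
position: [0.6757, 0.033, 0.0703]
tool_rot: [0.989, 0.15, 0.0, -0.0]
ft_force: [0.4, -1.4, 0.0]
grip_width: 0.0004
grip_force: 0.7
```

Emit:
arm_command:
  deltas: [-1,0,-0.001,0,0,-1,0,0,0,0]

```text
time: 7.82
position: [0.6755, 0.034, 0.0703]
tool_rot: [0.989, 0.15, 0.0, -0.0]
ft_force: [0.7, -1.0, -1.0]
grip_width: 0.0006
grip_force: 0.7
```

Run:
```python
from h import *
st(); s,_=snap('side'); a,_=snap('top')
cv2.imwrite('pics/e.png',cv2.resize(np.hstack([s[170:250,300:380],a[130:210,270:350]]),None,fx=5,fy=5,interpolation=cv2.INTER_CUBIC)[:,:,::-1])
```

```text
t 7.83 lampframe [0.105 0.002] z 0.0703 yaw err -0.0002 zaxis [-0.e+00  1.e-04 -1.e+00] F [ 0.7  -0.98 -0.96] w 0.00059213640626036 q [-0.11  0.8   1.41  0.    0.93  1.16]
```

View pics/e.png

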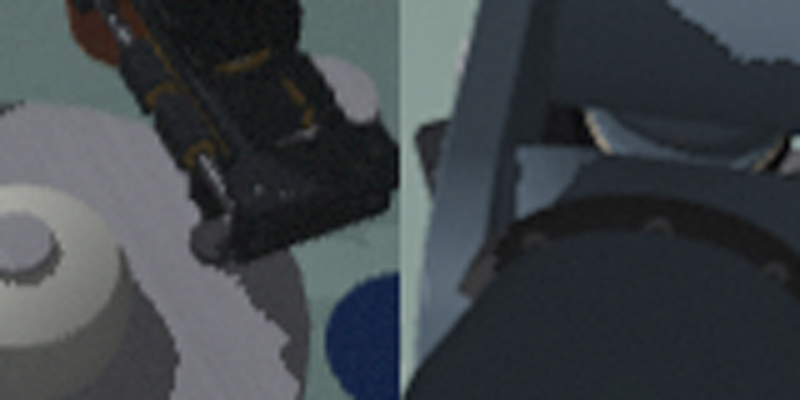

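The hand still hides the toggle. I'll keep nudging until the hard stop shows in the force.

Emit:
arm_command:
  deltas: [-1,0,-0.001,0,0,-1,0,0,0,0]

```text
time: 8.18
position: [0.6752, 0.0349, 0.0703]
tool_rot: [0.989, 0.15, 0.0, -0.0]
ft_force: [1.1, -1.7, -0.2]
grip_width: 0.0005
grip_force: 0.7
```

Emit:
arm_command:
  deltas: [-1,0,-0.001,0,0,-1,0,0,0,0]

```text
time: 8.43
position: [0.6749, 0.0358, 0.0703]
tool_rot: [0.989, 0.15, 0.0, 0.0]
ft_force: [0.4, -1.5, -0.8]
grip_width: 0.0007
grip_force: 0.8
```

Emit:
arm_command:
  deltas: [-1,0,-0.001,0,0,-1,0,0,0,0]

```text
time: 8.68
position: [0.6748, 0.0362, 0.0703]
tool_rot: [0.989, 0.15, 0.0, 0.0]
ft_force: [1.8, -3.7, -0.9]
grip_width: 0.0002
grip_force: 1.7
```

Emit:
arm_command:
  deltas: [-1,0,-0.001,0,0,-1,0,0,0,0]

```text
time: 8.93
position: [0.6745, 0.0373, 0.0703]
tool_rot: [0.989, 0.15, 0.0, 0.0]
ft_force: [1.5, -4.0, -0.8]
grip_width: 0.0003
grip_force: 2.1
```

The force stepped from 1.5 N to 4 N, so the switch is on its hard stop. I'm backing off, rising and moving aside to look.

Emit:
arm_command:
  deltas: [-1,0,0.005,0,0,-1,0,0.015,0,0,-1,0,0.02,0,0,-1,0,0,-0.03,0,-1,0,0,-0.04,0,-1,0,0.03,-0.04,0,-1,-0.04,0.04,0,0,-1,-0.05,0.04,0,0,-1,-0.05,0.04,0,0,-1,-0.05,0.04,0,0,-1,-0.05,0.04,0,0,-1,0,0,0,0]

```text
time: 10.42
position: [0.5261, -0.2914, 0.1805]
tool_rot: [0.989, 0.146, 0.0, 0.0]
ft_force: [0.3, 0.7, -0.2]
grip_width: 0.0006
grip_force: 0.0
```

Run:
```python
from h import *
st(); s,_=snap('side'); a,_=snap('top')
cv2.imwrite('pics/f.png',np.hstack([cv2.resize(a,None,fx=.625,fy=.625)[:250],cv2.resize(s,None,fx=.625,fy=.625)[:250]])[:,:,::-1])
cv2.imwrite('pics/g.png',cv2.resize(np.hstack([s[185:255,310:390],a[135:205,290:370]]),None,fx=5,fy=5,interpolation=cv2.INTER_CUBIC)[:,:,::-1])
```

```text
t 10.43 lampframe [-0.1342 -0.2645] z 0.1805 yaw err -0.0081 zaxis [ 2.e-04 -9.e-04 -1.e+00] F [ 0.28  0.71 -0.2 ] w 0.0005640618656922879 q [-0.69  0.57  1.55 -0.    1.02  0.59]
```

View pics/f.png

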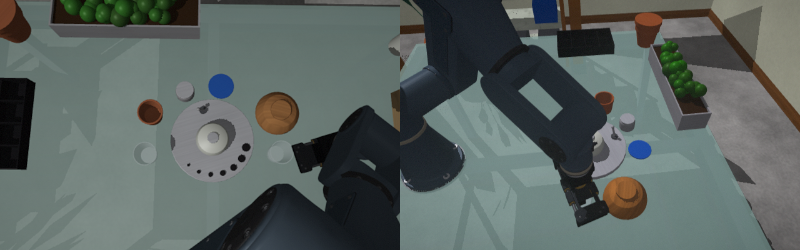

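View pics/g.png

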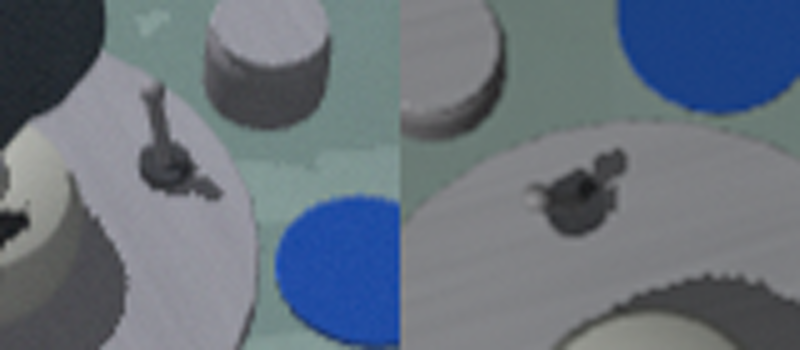

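The toggle's ball is now at (317, 175) in the top view and (340, 204) in the side view, which is where it should be when fully on. I'll refit the studs and go over to stud 1 at height.

Run:
```python
from h import *
p=np.load('/tmp/top.npz')['p']; g=p.max(2).astype(float)
for u,v in [(301.4,263.2),(317.7,273.9),(336.7,278.6),(356.1,276.2),(373.3,267.5),(386.4,253.2),(393.7,235.5)]:
    U,V=round(u),round(v); r=9; yy,xx=np.mgrid[V-r:V+r+1,U-r:U+r+1]
    w=np.clip(80-g[V-r:V+r+1,U-r:U+r+1],0,None)*((xx-u)**2+(yy-v)**2<81)
    c=(w*xx).sum()/w.sum(),(w*yy).sum()/w.sum()
    print(np.round(c,1),(1e3*R.T@(world('top',*c,z=.021)[:2]-t)).round(1))
```

```text
[301.3 263.5] [-58.2  99.9]
[317.7 274.2] [-88.5  73.9]
[336.7 278.6] [-108.2   39.3]
[356.1 276.2] [-1.149e+02 -1.000e-01]
[373.3 267.4] [-107.9  -39.3]
[386.3 253.1] [-87.7 -73.7]
[393.4 235.3] [-57.  -99.2]
```

Emit:
arm_command:
  deltas: [-1,0,0,0,-0.008,-1,0.0085,-0.0405,0,0,-1,0.0085,-0.0405,0,0,-1,0.0085,-0.0405,0,0,-1,0.0085,-0.0405,0,0,-1,0.0085,-0.0405,0,0,-1,0.0085,-0.0405,0,0,-1,0.0085,-0.0405,0,0,-1,0.0085,-0.0405,0,0,-1,0.0085,-0.0405,0,0,-1,0,0,0,0,-1,0,0,0,0]

```text
time: 12.02
position: [0.4908, 0.0852, 0.1803]
tool_rot: [0.988, 0.155, 0.0, 0.0]
ft_force: [0.2, -1.3, -1.0]
grip_width: 0.0004
grip_force: 0.0
```

```bash
python3 -c "from h import *; st()"
```

```text
t 12.03 lampframe [-0.0563  0.1056] z 0.1803 yaw err 0.0106 zaxis [ 5.e-04 -3.e-04 -1.e+00] F [ 0.15 -1.32 -0.96] w 0.0003766072836230639 q [-0.05  0.45  1.81 -0.    0.88  1.21]
```

Emit:
arm_command:
  deltas: [-1,0,0,0,0.01,-1,-0.001,0.006,0.02,0,-1,0,0,0.03,0,-1,0,0,0.03,0,-1,0,0,0.02,0,-1,0,0,0.012,0,-1,0,0,0.008,0,-1,0,0,0.005,0,-1,0,0,0,0,-1,0,0,0,0,-1,0,0,0,0]

```text
time: 13.4
position: [0.4917, 0.0784, 0.0557]
tool_rot: [0.989, 0.149, 0.0, 0.0]
ft_force: [0.3, -0.6, 0.3]
grip_width: 0.0002
grip_force: 0.0
```

```bash
python3 -c "from h import *; st()"
```

```text
t 13.4 lampframe [-0.0574  0.0988] z 0.0557 yaw err -0.002 zaxis [ 9.e-04 -1.e-04 -1.e+00] F [ 0.34 -0.56  0.26] w 0.00022042845960422962 q [-0.07  0.68  1.89  0.    0.57  1.21]
```

Emit:
arm_command:
  deltas: [-1,-0.0077,0.0064,0,0,-1,-0.0077,0.0064,0,0,-1,-0.0076,0.0064,0,0,-1,-0.0076,0.0064,0,0,-1,0,0,0,0,-1,0,0,0,0,-1,-0.005,0.0087,0,0,-1,-0.005,0.0087,0,0,-1,-0.005,0.0086,0,0,-1,-0.005,0.0086,0,0,-1,0,0,0,0,-1,0,0,0,0]

```text
time: 14.9
position: [0.4607, 0.0058, 0.0553]
tool_rot: [0.989, 0.149, 0.0, -0.0]
ft_force: [0.5, 0.3, 0.3]
grip_width: 0.0006
grip_force: 0.0
```

```bash
python3 -c "from h import *; st()"
```

```text
t 14.9 lampframe [-0.1085  0.0387] z 0.0553 yaw err -0.0027 zaxis [ 0.e+00  1.e-04 -1.e+00] F [0.49 0.34 0.29] w 0.0006119196295092529 q [-0.23  0.66  1.98  0.    0.5   1.04]
```

Emit:
arm_command:
  deltas: [-1,-0.0017,0.0098,0,0,-1,-0.0017,0.0098,0,0,-1,-0.0017,0.0098,0,0,-1,-0.0017,0.0098,0,0,-1,0,0,0,0,-1,0,0,0,0,-1,0.0017,0.0098,0,0,-1,0.0017,0.0098,0,0,-1,0.0017,0.0098,0,0,-1,0.0017,0.0098,0,0,-1,0,0,0,0,-1,0,0,0,0]

```text
time: 16.4
position: [0.4835, -0.069, 0.0552]
tool_rot: [0.989, 0.149, -0.0, -0.0]
ft_force: [0.3, 0.2, -0.1]
grip_width: 0.0008
grip_force: 0.0
```

```bash
python3 -c "from h import *; st()"
```

```text
t 16.4 lampframe [-0.1089 -0.0394] z 0.0552 yaw err -0.0024 zaxis [-7.e-04  3.e-04 -1.e+00] F [ 0.32  0.21 -0.1 ] w 0.0007536940197822078 q [-0.37  0.67  1.91  0.    0.56  0.9 ]
```

Emit:
arm_command:
  deltas: [-1,0.0052,0.0086,0,0,-1,0.005,0.0086,0,0,-1,0.005,0.0086,0,0,-1,0.005,0.0086,0,0,-1,0,0,0,0,-1,0,0,0,0,-1,0.0077,0.0064,0,0,-1,0.0077,0.0064,0,0,-1,0.0077,0.0064,0,0,-1,0.0077,0.0064,0,0,-1,0,0,0,0,-1,0,0,0,0]

```text
time: 17.9
position: [0.5498, -0.1112, 0.0551]
tool_rot: [0.989, 0.149, -0.0, -0.0]
ft_force: [0.3, -0.6, -0.9]
grip_width: 0.0006
grip_force: 0.0
```

```bash
python3 -c "from h import *; st()"
```

```text
t 17.9 lampframe [-0.0581 -0.0994] z 0.0551 yaw err -0.0022 zaxis [-1.e-03  4.e-04 -1.e+00] F [ 0.26 -0.64 -0.89] w 0.0006180596329609946 q [-0.4   0.72  1.73 -0.    0.69  0.87]
```

Emit:
arm_command:
  deltas: [-1,0,0,0,0,-1,0,0,-0.02,0,-1,0,0,-0.04,0,-1,0,0,-0.04,0,-1,0,0,-0.04,0,-1,0,0,-0.04,0,-1,0,0,-0.02,0,-1,0,0,0,0,-1,0,0,0,0,-1,0,0,0,0]

```text
time: 19.15
position: [0.5494, -0.111, 0.2537]
tool_rot: [0.989, 0.149, -0.001, -0.001]
ft_force: [0.9, 0.1, -0.3]
grip_width: 0.0005
grip_force: 0.0
```

```bash
python3 -c "
from h import *; st(); print(order.hand_in())"
```

```text
t 19.15 lampframe [-0.0585 -0.0991] z 0.2537 yaw err -0.0022 zaxis [-0.003   0.0013 -1.    ] F [ 0.86  0.09 -0.29] w 0.0005363714935620899 q [-0.4   0.43  1.58  0.    1.14  0.87]
the job is handed in; nothing more can be done
None
```

I pushed the toggle fully over, passed the fingertips about 14 mm above studs 1 to 7 in order, raised the hand to about 254 mm and handed the job in at 19 s; no verdict came back.

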